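Work both spring corners of a mirror mount to their scale marks

TASK

Exercise the two spring-backed corners of the mirror mount with the fingertips, without gripping anything. First press the round black pad down until its pointer is level with the rider clamped on its scale, keep it there for a good second without running on past the rider, and let it spring all the way back up; then do the same with the square pad, its own pointer and rider. Push on the pads only, one at a time, never on the pointers, and leave the loose things on the desk where they lie.

Things in the scene. Friction and masses are not known exactly. Their poses are not given: they have to be found in the camera images.
- mount: mirror mount fixed to the desk: dark base 134 x 134 x 12 mm; above it a level aluminium plate 126 x 126 x 8 mm with a round mirror, mid plane 60 mm above the desk, on a ball pivot at own (+50, +50) mm and springs at the round pad (-50, +50) and square pad (+50, -50). Scale strips, 86 mm tall, at (-130, +64) and (+64, -130). Origin: centre of the underside, z up
- pad_round_top (a point): the round press pad, 28 mm across and slightly domed, black; the point is the centre of its top face, 84 mm above the desk at rest, 100 mm horizontally from the ball pivot. Press here, straight down: about 3 N starts it, near 10 N at the lowest rider. About 25 mm of travel; springs back when let go.
- pad_square_top (a point): the square press pad, 26 mm across with an 18 mm square raised top, black; the point is the centre of its top face, 84 mm above the desk at rest, 100 mm horizontally from the ball pivot. Press here, straight down: about 3 N starts it, near 10 N at the lowest rider. About 25 mm of travel; springs back when let go.
- tip_round (a point): tip of the thin dark pointer that sticks out of the plate past the round pad, 180 mm from the ball pivot, in line with pivot and pad, so it sinks 1.8 times as far as the pad. It moves along an upright white scale strip with dark ticks every 5 mm. At rest level, 60 mm above the desk
- tip_square (a point): tip of the thin dark pointer that sticks out of the plate past the square pad, 180 mm from the ball pivot, in line with pivot and pad, so it sinks 1.8 times as far as the pad. It moves along an upright white scale strip with dark ticks every 5 mm. At rest level, 60 mm above the desk
- rider_round: brass rider clamped on the scale strip by the round pad's pointer: block 30 mm wide, 12 mm tall, 10 mm thick. Fixed in a run; its height differs from run to run (centre 29 to 44 mm above the desk). Origin at the block's centre, z up. The pointer is level with it when the tip's height lies between the block's lower and upper edges
- rider_square: brass rider clamped on the scale strip by the square pad's pointer: block 30 mm wide, 12 mm tall, 10 mm thick. Fixed in a run; its height differs from run to run (centre 29 to 44 mm above the desk). Origin at the block's centre, z up. The pointer is level with it when the tip's height lies between the block's lower and upper edges
- tilt_round (a joint): tilt that lowers the round pad and its pointer, rad: 0 at rest (level, against its stop), positive as the pad goes down, hard stop at 0.26. Pad drop about 100 mm x sin(value), pointer tip drop 180 mm x sin(value). The axis runs through the ball pivot and the square pad, so pressing one pad at its centre leaves the other tilt at 0
- tilt_square (a joint): tilt that lowers the square pad and its pointer, rad: 0 at rest (level, against its stop), positive as the pad goes down, hard stop at 0.26. Pad drop about 100 mm x sin(value), pointer tip drop 180 mm x sin(value). The axis runs through the ball pivot and the round pad, so pressing one pad at its centre leaves the other tilt at 0
- pad_round: the round press pad as a body; origin at the centre of its foot, 20 mm under its top
- pad_square: the square press pad as a body; origin at the centre of its foot, 20 mm under its top
- pointer_round: the round pad's pointer, an 8 mm wide and 3 mm thick dark bar with a thin tip; not to be pushed. Origin at the ball pivot
- pointer_square: the square pad's pointer, same shape; not to be pushed. Origin at the ball pivot
- the_eraser: loose used eraser in a sleeve, 22 x 47 x 12 mm, lying on the desk beside the mount; leave alone. Origin under its middle
- the_bolt: loose steel bolt, 10 x 28 x 10 mm, lying on the desk beside the mount; leave alone. Origin under its middle
- the_marker: loose black marker, 11 x 132 x 12 mm, lying on the desk beside the mount; leave alone. Origin under its middle

How it is judged:
On the way, in this order (a step that is already met when the one before it is completed fails the run):
1. the round pad is pressed so that its pointer is level with its rider, and kept there (z of tip_round in the frame of rider_round between -0.006 and 0.006 m and contact force between the fingers and pad_round above 1 N and value of joint tilt_square below 0.03 rad), for 0.8 s.
2. the round pad is let go and is back up (value of joint each of tilt_round, tilt_square below 0.015 rad), for 0.2 s.
3. the square pad is pressed so that its pointer is level with its rider, and kept there (z of tip_square in the frame of rider_square between -0.006 and 0.006 m and contact force between the fingers and pad_square above 1 N and value of joint tilt_round below 0.03 rad), for 0.8 s.
4. the square pad is let go and is back up (all of step 2), for 0.2 s.
At the end, for the whole second after the job is handed in: both corners are back up (each tilt under 0.015 rad) and at rest, and the eraser, bolt and marker lie within 20 mm of where they were (all of step 4 and velocity of joint tilt_round between -0.05 and 0.05 rad/s and velocity of joint tilt_square between -0.05 and 0.05 rad/s and distance of each of the_eraser, the_bolt, the_marker from where it was at the start of the episode below 0.02 m); the robot touches nothing.
It fails at once if the round pad's pointer is pushed past its rider (more than 6 mm below the rider's lower edge) (z of tip_round in the frame of rider_round below -0.012 m).
It fails at once if the square pad's pointer is pushed past its rider (more than 6 mm below the rider's lower edge) (z of tip_square in the frame of rider_square below -0.012 m).
It fails at once if both corners are pushed down together (both tilts over 0.04 rad) (value of joint each of tilt_round, tilt_square above 0.04 rad).
It fails at once if a pointer is pushed by the robot (contact force between any of the arm, the fingers and pointer_round above 0.5 N or contact force between any of the arm, the fingers and pointer_square above 0.5 N).
It fails at once if the eraser, bolt or marker is moved or lifted more than 20 mm (distance of any of the_eraser, the_bolt, the_marker from where it was at the start of the episode above 0.02 m).
It also fails if it takes over 54 s, if anything falls off the work surface, if the arm or the gripper's body presses on something with over 40 N, if the wrist force passes 120 N, or if a joint passes its speed limit or range.

ROBOT

A 6-joint arm with a two-finger parallel gripper is mounted at the origin on a cart in front of the work surface, level with it; the furniture and walls round the work are solid. World frame = base frame: x ahead of the robot, y to its left, z up, the work surface at z = 0. Lengths are in m, angles in rad, forces in N, time in s.
With the tool pointing down it reaches from about 0.425 to 1.125 m from the base axis. Payload 14.9 kg.
Tool frame: the origin (TCP) lies on the mounting face of the last link; the fingertips stand manip.tip_extent ahead of it and the grasp point (between the pads) lies 172 mm ahead of it (manip.tip_extent is the distance from the TCP to the fingertips, in m); z points along the fingers, y is the line along which they close (so a half turn about z gives the same grasp; the last joint's range is limited). The gripper opens to 91 mm and grips with 3 to 60 N. Pads are 32 mm wide; open, the fingers measure 118 mm over their backs; the gripper's body (76 mm by 178 mm) begins 60 mm behind the grasp point.
Start: joints at [1.151, 0.379, 1.734, -0, 1.028, -0.033], TCP at [0.264, 0.648, 0.405] pointing down, gripper open.
Joint ranges: [-2.77, 2.77], [-0.74, 2.19], [0, 2.66], [-1.06, 4.2], [0.31, 2.87], [-3.08, 3.08]. Speed limits (rad/s): [1.89, 1.89, 2.39, 3.14, 3.14, 3.14].

INTERFACE

Orientations are given as a rotation vector (axis times angle).
In Python, from workcell import sense, imaging, close_job, manip gives the robot as it stands.
- The arm moves only by the tool play_rows, never from a script. Its argument "rows" is text: rows parted by semicolons, each of 4 numbers parted by spaces: the shift along the tool's x, y, z in m, then the turn about the tool's z in degrees. A call has 1 to 5 rows; each row is the pose to reach, as a shift and turn from the pose commanded when the call began, along the tool's axes at that moment; what a row does not reach only later rows make up. A row lasts 1/8 s, in which the tool goes at most 62.5 mm and 10.7 degrees, less where a joint would pass 70% of its speed; a pose out of reach is approached as far as the arm can. A call with a gripper value outside its range is refused whole. "grip" is the opening, from 0 (shut) to 1 (fully open), set as the call begins (left out, the last holds). The fingers move at their own pace and stop on an object; "force" is the grip in N (left out, the last holds). Time passes only in rows, so rows that repeat a pose let the fingers close. It gives the time, the measured TCP pose, the force, the opening and the grip force at its end, in the units of the state.
- sense(): the state, without advancing time (a new reading comes with each control period).
- imaging.snapshot(name): name is "scene" or "top" or "wrist"; returns (picture, depth): 420x560x3 uint8, blue, green, red; 420x560 float32, m along the optical axis (not along the pixel's ray), 0 where there is no reading.
- imaging.camera_model(name): a dict with "fx", "fy", "cx", "cy" (pixels), "k1" (the pictures are not rectified: a ray, as slopes to the right and down, at radius r is drawn at 1 + k1 r^2 times it, then the intrinsics apply), "position" and "attitude" of the camera in the world; the wrist camera has in their place "T_tool_cam" (4x4, takes a point from camera to tool coordinates, whose origin is the TCP and whose axes are the flange's). Camera axes: x right, y up, looking along -z (the intrinsics and any distortion apply to the point x, -y, -z); pixel columns grow to the right and rows downward; lengths in m; the calibration is good to about 2 mm. A picture is of the moment at which its call begins: read the wrist's pose just before it. camera_model takes no time and is no camera call.
- close_job(): hands the job in; it is judged then, once.
The state is a dict: "t": time; "joints": joint angles; "joint_velocities": joint speeds; "joint_torque": joint torques, N m; "eef_pos": TCP position; "orientation": TCP orientation; "contact_force": force on the tool from outside, world axes, zero at the start; "wrist_torque": the same for the moment, N m; "finger_gap": finger opening in m; "finger_force": force on a finger pad.
Only numpy, scipy, OpenCV 4.12 (cv2) and the standard library are available. Lean on these libraries where they do the work, as an engineer would, in place of code of your own. Each camera call takes 0.05 s, during which the arm holds its last target. There are 200 camera calls.

## Working session

There is one attempt and no reset: what is moved stays moved. The work goes in short steps, Python scripts to look and compute and a tool call to move; the robot and the scene stay as the last step left them, time stands still between calls to the robot, and variables do not carry over. Pictures are saved under pics/ and viewed, at most 10 in all, crops included, and the job is handed in when it is done.

Besides the shell and the picture viewer there is one more tool, called after "Emit:" as name(argument=value, ...) on one line, values as JSON. play_rows: Moves the arm, as the interface text tells. Its arguments: {"type":"object","properties":{"rows":{"type":"string"},"grip":{"type":"number"},"force":{"type":"number"}},"required":["rows"]}

```bash
mkdir -p pics; cat > h.py <<'E'
import numpy as np, cv2
from scipy.spatial.transform import Rotation as R
from workcell import sense, imaging, close_job, manip
def snap(n,f=None):
    s=sense(); im,d=imaging.snapshot(n)
    if f: cv2.imwrite('pics/'+f,im)
    return s,im,d
def campose(n,s):
    m=imaging.camera_model(n)
    if n=='wrist':
        T=np.eye(4);T[:3,:3]=R.from_rotvec(s['orientation']).as_matrix();T[:3,3]=s['eef_pos']
        T=T@np.array(m['T_tool_cam']);return m,T[:3,:3],T[:3,3]
    a=np.array(m['attitude'],float)
    Rm=a if a.shape==(3,3) else R.from_rotvec(a).as_matrix() if a.size==3 else R.from_quat(a).as_matrix()
    return m,Rm,np.array(m['position'])
def rays(m,uv):
    K=np.array([[m['fx'],0,m['cx']],[0,m['fy'],m['cy']],[0,0,1.]])
    p=cv2.undistortPoints(np.array(uv,float).reshape(-1,1,2),K,np.array([m['k1'],0,0,0,0.])).reshape(-1,2)
    return np.c_[p[:,0],-p[:,1],-np.ones(len(p))]
def world(n,s,uv,d):
    m,Rm,t=campose(n,s); r=rays(m,uv)
    return (r*np.asarray(d,float).reshape(-1,1))@Rm.T+t
def onz(n,s,uv,z):
    m,Rm,t=campose(n,s); r=rays(m,uv)@Rm.T
    return t+r*((np.asarray(z)-t[2])/r[:,2])[:,None]
def proj(n,s,P):
    m,Rm,t=campose(n,s); c=(np.array(P)-t)@Rm
    x=c[:,0]/-c[:,2]; y=-c[:,1]/-c[:,2]; k=1+m['k1']*(x*x+y*y)
    return np.c_[m['fx']*x*k+m['cx'],m['fy']*y*k+m['cy']]
E
python3 - <<'E'
from h import *
print(manip.tip_extent, sense()); print(imaging.camera_model('scene'),imaging.camera_model('top'),imaging.camera_model('wrist'))
snap('top','top.png');snap('scene','scene.png')
E
```

```text
0.1908 {'t': 0.0, 'joints': array([ 1.15071436e+00,  3.79402757e-01,  1.73480126e+00,  1.91810250e-06,
        1.02850456e+00, -3.33092722e-02]), 'joint_velocities': array([-0.00018892, -0.0012199 ,  0.00016839, -0.00125914, -0.00090673,
       -0.00026623]), 'joint_torque': array([-2.04186152e-03, -7.63707519e+01, -4.34367406e+01,  6.49108202e-02,
        4.24537633e-02, -1.13525750e-04]), 'eef_pos': array([0.26397123, 0.64810604, 0.40408205]), 'orientation': array([-6.03714292e-01, -3.08278196e+00,  1.70733058e-03]), 'contact_force': array([ 0.33330941, -0.31767105, -0.49697162]), 'wrist_torque': array([-0.05255521,  0.02450035, -0.00794849]), 'finger_force': 0.0, 'finger_gap': 0.09122677039343499}
{'fx': 434.2424537086351, 'fy': 434.2424537086351, 'cx': 280.594919022612, 'cy': 208.73972425367063, 'k1': 0.01185799582563505, 'position': array([-0.01428095, -0.1419638 ,  0.64952859]), 'attitude': array([ 0.75390579, -0.42566458, -0.94953349])} {'fx': 501.1540324095385, 'fy': 501.1540324095385, 'cx': 281.25607635409807, 'cy': 210.12967705098592, 'k1': -0.09682001537367772, 'position': array([0.37550405, 0.18275138, 0.93469167]), 'attitude': array([ 0.14376063, -0.15503813, -1.53579837])} {'fx': 366.118989482054, 'fy': 366.118989482054, 'cx': 285.32362808766555, 'cy': 210.40655545634414, 'k1': -0.06997341711928165, 'T_tool_cam': array([[-4.04421580e-04,  9.65238258e-01,  2.61371272e-01,
         7.28970782e-02],
       [ 9.99999280e-01,  9.51800959e-05,  1.19580785e-03,
        -2.40747902e-04],
       [ 1.12936214e-03,  2.61371567e-01, -9.65237602e-01,
         2.00016506e-02],
       [ 0.00000000e+00,  0.00000000e+00,  0.00000000e+00,
         1.00000000e+00]])}
```

View pics/top.png

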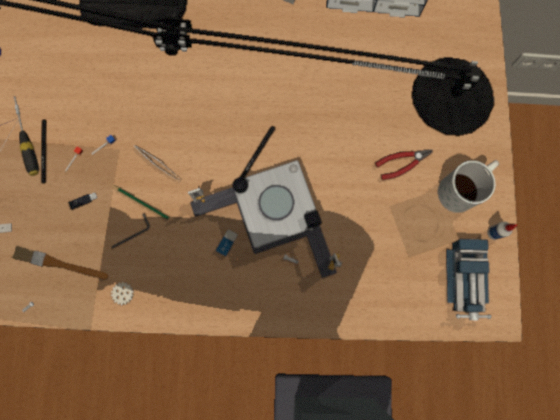

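View pics/scene.png

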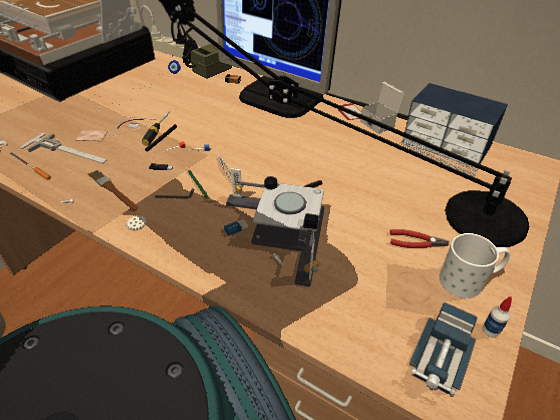

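Top view: mount with mirror centre at (276,203), round pad (240,185), square pad (312,219), pivot bolt (293,168); scales at about (195,195) and (335,262). The lamp boom passes behind the mount. Next I localise these and zoom in on the scales.

```bash
cat > loc.py <<'E'
from h import *
s,im,d=snap('top'); s2,im2,d2=snap('scene')
uv=[(240,185),(312,219),(293,168),(276,203)]
dd=[np.median(d[v-1:v+2,u-1:u+2]) for u,v in uv]
print(world('top',s,uv,dd))
# pads as dark blobs using depth height map
m,Rm,t=campose('top',s)
vv,uu=np.mgrid[130:290,170:360]; q=np.c_[uu.ravel(),vv.ravel()]
W=world('top',s,q,d[vv,uu].ravel())
for c in W_c if (W_c:=None) else world('top',s,uv[:2],dd[:2]):
    k=(np.hypot(*(W[:,:2]-c[:2]).T)<.03)&(W[:,2]>.074)&(W[:,2]<.1)
    print(k.sum(),W[k].mean(0),W[k].min(0),W[k].max(0))
# lamp points height: all points in the work area above 0.1
vv,uu=np.mgrid[0:420:3,0:560:3]; q=np.c_[uu.ravel(),vv.ravel()]
W=world('top',s,q,d[vv,uu].ravel()); k=(W[:,2]>.12)&(d[vv,uu].ravel()>0)
print(W[k][::25].round(2))
cv2.imwrite('pics/z.png',np.hstack([cv2.resize(im2[140:290,200:345],(580,600),interpolation=3)]))
E
python3 loc.py
```

```text
[[0.58231149 0.25221643 0.08498672]
 [0.52590488 0.12564471 0.08547591]
 [0.62063437 0.16012482 0.06833087]
 [0.55498677 0.18855745 0.07159867]]
194 [0.58405451 0.2526854  0.08164583] [0.57127974 0.2402465  0.07498575] [0.59916747 0.26703669 0.08674802]
226 [0.52671229 0.12413392 0.08179083] [0.51183097 0.10911201 0.07438093] [0.54320805 0.13923364 0.08781253]
[[ 0.84  0.64  0.24]
 [ 0.84  0.55  0.24]
 [ 0.84  0.61  0.22]
 [ 0.84  0.56  0.21]
 [ 0.84  0.46  0.2 ]
 [ 0.85  0.39  0.17]
 [ 0.84  0.41  0.18]
 [ 0.84  0.41  0.17]
 [ 0.84  0.39  0.17]
 [ 0.84  0.37  0.16]
 [ 0.83  0.37  0.17]
 [ 0.82  0.39  0.16]
 [ 0.82  0.4   0.15]
 [ 0.83  0.22  0.15]
 [ 0.84  0.3   0.12]
 [ 0.83  0.36  0.13]
 [ 0.82  0.36  0.13]
 [ 0.82  0.08  0.14]
 [ 0.81  0.03  0.13]
 [ 0.81 -0.07  0.13]
 [ 0.8  -0.12  0.13]]
```

View pics/z.png

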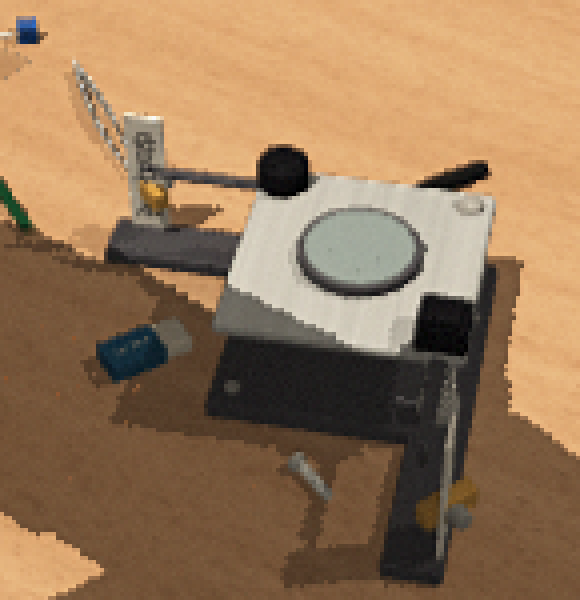

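Scene crop: the round pointer at (155,172) is above its brass rider at (153,195). The square strip is edge-on at (447,460), with its rider around (445,505). I'll get the rider heights with the wrist camera.

```bash
cat >> h.py <<'E'
PR=np.array([.584,.2525]);PS=np.array([.5265,.124])
C=(PR+PS)/2; dv=PS-PR; yaw=np.arctan2(dv[1],dv[0])+np.pi/4
EX=np.array([np.cos(yaw),np.sin(yaw)]);EY=np.array([-EX[1],EX[0]])
def L(x,y,z): return np.r_[C+x*1e-3*EX+y*1e-3*EY,z]
def to(target,s=None):
    s=s or sense(); M=R.from_rotvec(s['orientation']).as_matrix()
    return M.T@(np.array(target)-s['eef_pos'])
E
python3 - <<'E'
from h import *
s=sense(); M=R.from_rotvec(s['orientation']).as_matrix(); print(M.round(3)); print(yaw,EX,EY)
print('round scale',L(-130,64,.04),'square',L(64,-130,.04))
for n in('top','scene'):
    s,im,d=snap(n); hsv=cv2.cvtColor(im,cv2.COLOR_BGR2HSV)
    for nm,c in(('r',L(-130,57,.035)),('s',L(57,-130,.035))):
        u,v=proj(n,s,[c])[0].round().astype(int); vv,uu=np.mgrid[v-22:v+23,u-22:u+23]
        q=np.c_[uu.ravel(),vv.ravel()]; W=world(n,s,q,d[vv,uu].ravel())
        h=hsv[vv,uu].reshape(-1,3); k=(np.hypot(*(W-c)[:,:2].T)<.022)&(h[:,1]>130)&(h[:,0]>10)&(h[:,0]<28)&(W[:,2]>.015)&(W[:,2]<.06)
        print(n,nm,(u,v),k.sum()); 
        if k.sum(): print(W[k].min(0).round(4),W[k].max(0).round(4),np.percentile(W[k,2],[10,50,90]).round(4))
# wrist pose: camera should see both; want TCP
print(to([.50,.32,.36]))
E
```

```text
[[-0.926  0.377 -0.   ]
 [ 0.377  0.926 -0.001]
 [ 0.    -0.001 -1.   ]]
-1.2061468294827546 [ 0.35662186 -0.93424882] [0.93424882 0.35662186]
round scale [0.56868108 0.33252615 0.04      ] square [0.45662145 0.08209723 0.04      ]
top r (np.int64(199), np.int64(201)) 18
[0.5607 0.3204 0.0394] [0.5703 0.3336 0.0441] [0.0399 0.0419 0.0438]
top s (np.int64(330), np.int64(264)) 39
[0.4447 0.0731 0.0378] [0.4714 0.0913 0.0501] [0.0411 0.0427 0.0449]
scene r (np.int64(236), np.int64(189)) 36
[0.5588 0.317  0.0292] [0.5677 0.3344 0.0444] [0.0318 0.0379 0.0407]
scene s (np.int64(307), np.int64(265)) 85
[0.4414 0.072  0.032 ] [0.4719 0.0897 0.0441] [0.0337 0.0408 0.0427]
[-0.34234409 -0.21498263  0.04461451]
```

Emit:
play_rows(rows="-0.060 -0.040 0 0; -0.120 -0.085 0 0; -0.180 -0.130 0.02 0; -0.240 -0.180 0.04 0; -0.300 -0.230 0.06 0", grip=0)

```text
t: 0.92
eef_pos: [0.4222, 0.3825, 0.3622]
orientation: [0.603, 3.083, 0.001]
contact_force: [1.3, 0.7, -0.4]
finger_gap: 0.0439
finger_force: 0.0
```

```bash
python3 - <<'E'
from h import *
s=sense(); print(s['t'],s['eef_pos'],to([.468,.25,.32],s))
E
```

```text
0.925 [0.4222033  0.38252094 0.36224473] [-0.09236942 -0.10549795  0.04221168]
```

Emit:
play_rows(rows="-0.02 -0.03 0.01 0; -0.04 -0.06 0.025 0; -0.04 -0.06 0.025 0; -0.04 -0.06 0.025 0")

```text
t: 1.42
eef_pos: [0.4361, 0.314, 0.3378]
orientation: [0.604, 3.083, 0.001]
contact_force: [-0.6, 0.8, 0.5]
finger_gap: 0.0039
finger_force: 0.0
```

```bash
python3 - <<'E'
from h import *
s,im,d=snap('wrist','w1.png'); print(s['t'],s['eef_pos'],s['joint_velocities'].round(2))
print(proj('wrist',s,[L(-130,57,.035),L(57,-130,.035),L(-130,50,.06),L(50,-130,.06)]))
E
```

```text
1.425 [0.43614869 0.31397115 0.33777669] [ 0.02  0.   -0.01  0.    0.   -0.  ]
[[356.3758039  326.87906283]
 [ 61.84366207 315.35480519]
 [356.50072747 338.68573923]
 [ 49.82912478 326.1793394 ]]
```

View pics/w1.png

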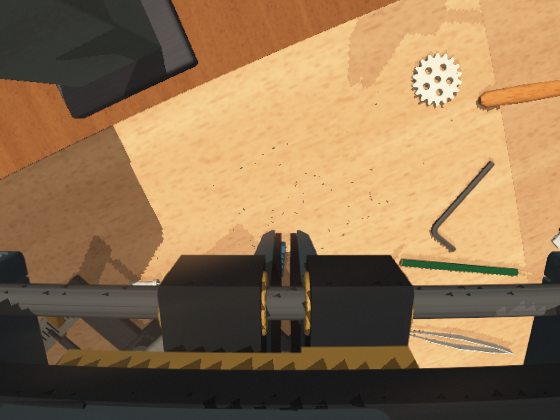

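The gripper hides the mount's side of the wrist image. When the tool is over a pad, the rider should show at image left or right, so I'll hover over the round pad.

Emit:
play_rows(rows="-0.04 0 0.01 0; -0.08 0 0.02 0; -0.12 -0.001 0.03 0; -0.160 -0.001 0.033 0; -0.160 -0.001 0.033 0")

```text
t: 2.1
eef_pos: [0.5857, 0.2524, 0.3045]
orientation: [0.605, 3.082, 0.001]
contact_force: [-0.6, 0.9, 0.2]
finger_gap: 0.0003
finger_force: 0.0
```

```bash
python3 - <<'E'
from h import *
s,im,d=snap('wrist','w2.png'); print(s['t'],s['eef_pos'],s['joint_velocities'].round(2),to([*PR,.305],s))
print(proj('wrist',s,[L(-130,57,.035),L(-130,50,.06)]))
np.save('d2.npy',d)
E
```

```text
2.1 [0.58565566 0.25244101 0.30451501] [ 0.03 -0.03  0.05  0.01  0.    0.02] [ 0.00155468 -0.00057066 -0.00048707]
[[378.6397263  144.83119012]
 [381.44897801 139.99758827]]
```

View pics/w2.png

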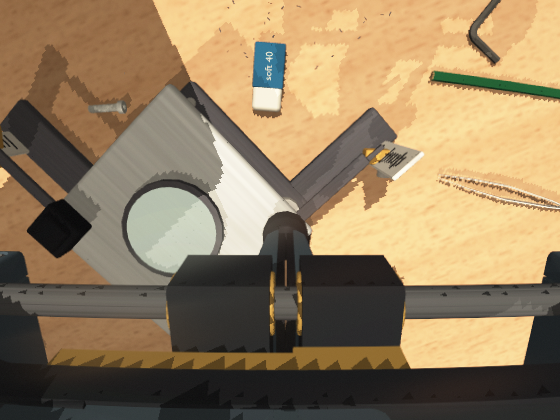

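Wrist view: the fingers are over the round pad (287,222). Its scale face is at (400,158) with the brass rider at (375,155). The square pad is at (58,228). Zooming in on the rider and measuring.

```bash
cat > meas.py <<'E'
from h import *
import sys
def brass(c,fn=None,box=40):
    s,im,d=snap('wrist'); u,v=proj('wrist',s,[c])[0].round().astype(int)
    v0,v1,u0,u1=max(v-box,0),v+box,max(u-box,0),min(u+box,560)
    if fn: cv2.imwrite('pics/'+fn,cv2.resize(im[v0:v1,u0:u1],None,fx=7,fy=7,interpolation=cv2.INTER_CUBIC)); print('crop origin',u0,v0)
    vv,uu=np.mgrid[v0:v1,u0:u1]; W=world('wrist',s,np.c_[uu.ravel(),vv.ravel()],d[vv,uu].ravel())
    h=cv2.cvtColor(im,cv2.COLOR_BGR2HSV)[vv,uu].reshape(-1,3)
    k=(h[:,1]>150)&(h[:,0]>10)&(h[:,0]<30)&(W[:,2]>.02)&(W[:,2]<.06)
    print('brass',k.sum(),np.percentile(W[k,2],[5,25,50,75,95]).round(4) if k.any() else '')
    l=(W[:,:2]-C)@np.c_[EX,EY]*1e3
    P=np.c_[l,W[:,2]*1e3]
    print(np.c_[P[k]][::max(1,k.sum()//25)].round(1))
    return s,P,h,W
if __name__=='__main__':
    s,P,h,W=brass(L(-130,57,.035),'r1.png')
    k=(P[:,2]>75)&(P[:,0]<-100); print('striptop',k.sum(),np.percentile(P[k],[5,50,95],axis=0).round(1))
    k=(abs(P[:,1]-50)<6)&(P[:,0]<-75)&(P[:,2]>48)&(P[:,2]<70); print('ptr',k.sum(),P[k][::8].round(1))
E
python3 meas.py
```

```text
crop origin 339 107
brass 169 [0.0381 0.0407 0.0414 0.0419 0.0427]
[[-121.3   52.5   35.2]
 [-123.9   54.4   39. ]
 [-120.8   52.    41.5]
 [-123.7   54.6   42.2]
 [-130.8   61.4   40.4]
 [-120.9   53.    41.5]
 [-122.    51.4   59.3]
 [-130.8   62.2   40.9]
 [-120.5   53.6   41.1]
 [-127.9   60.4   41.1]
 [-130.8   63.    41.6]
 [-120.5   54.4   41.6]
 [-127.9   61.3   41.3]
 [-118.4   54.    37.6]
 [-125.5   60.    41.2]
 [-128.3   62.3   42.8]
 [-124.1   59.7   41.1]
 [-127.1   62.5   40.8]
 [-124.    60.2   42.8]
 [-122.8   60.2   41.2]
 [-125.6   62.6   42.4]
 [-123.7   61.8   42.4]
 [-121.4   60.6   41.7]
 [-119.5   60.    40.9]
 [-122.4   62.3   42.4]
 [-120.    61.2   41.7]
 [-118.7   61.1   40.8]
 [-118.3   61.7   40.3]
 [-118.3   62.4   41.3]]
striptop 393 [[-136.1   63.1   76. ]
 [-126.9   63.6   84.1]
 [-118.2   65.7   86.6]]
ptr 566 [[-127.3   51.    61.3]
 [-125.6   51.1   61.4]
 [-124.9   51.2   60.9]
 [-123.8   51.3   59.2]
 [-127.1   54.1   61.4]
 [-126.    54.1   60. ]
 [-124.5   53.3   61.5]
 [-123.8   53.6   60.7]
 [-122.8   53.3   62. ]
 [-120.6   52.1   62. ]
 [
[... 762 characters left out ...]
.8]
 [-101.7   48.    61.5]
 [-105.3   51.3   61.8]
 [-108.9   54.8   61.5]
 [-102.6   49.7   61.8]
 [-106.3   53.3   60.9]
 [ -99.9   48.    62.2]
 [-103.6   51.4   62. ]
 [-107.2   54.8   61.8]
 [-100.9   49.8   61.7]
 [-104.5   53.1   61.9]
 [ -98.2   48.1   62. ]
 [-101.8   51.5   62. ]
 [-105.5   54.8   62. ]
 [ -99.6   50.2   62.4]
 [-103.3   54.    60.8]
 [ -98.3   49.9   61.9]
 [-101.9   53.3   62.1]
 [ -97.5   50.    61.9]
 [-101.1   53.5   61.2]
 [ -97.1   50.3   62.4]
 [-100.7   54.1   61. ]
 [ -97.1   51.5   61.2]
 [-100.7   54.9   61.1]
 [ -97.6   52.8   61.6]
 [ -94.9   51.1   61.7]
 [ -98.5   54.4   62. ]
 [ -96.3   53.4   61.2]
 [ -95.    52.6   62.9]
 [ -94.1   53.1   61.2]]
```

View pics/r1.png

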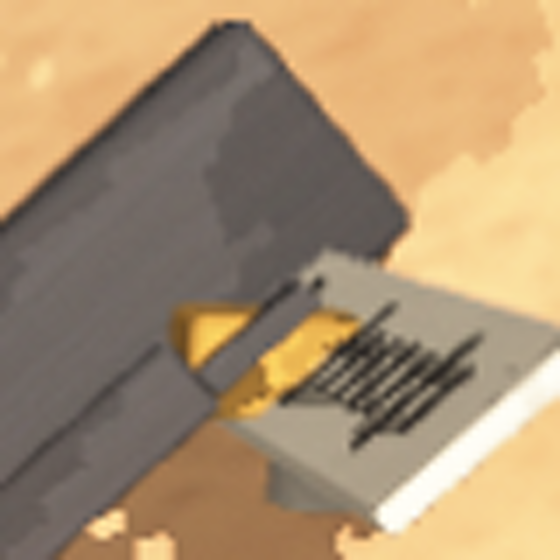

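Round rider top is about 41.5 mm, so its centre is about 35.5 mm. That needs a tip drop of 24.5 mm, a pad drop of about 13.6 mm, and TCP z near 0.261.

Emit:
play_rows(rows="0.001 0 0.014 0; 0.001 0 0.026 0; 0.001 0 0.031 0; 0.001 0 0.036 0; 0.001 0 0.036 0")

```text
t: 2.82
eef_pos: [0.5827, 0.2531, 0.2683]
orientation: [-0.604, -3.083, -0.0]
contact_force: [-3.1, 2.7, 5.7]
finger_gap: 0.0008
finger_force: 2.9
```

Emit:
play_rows(rows="0 0 0.002 0; 0 0 0.004 0; 0 0 0.005 0; 0 0 0.005 0")

```text
t: 3.32
eef_pos: [0.5829, 0.2531, 0.2638]
orientation: [0.604, 3.083, 0.001]
contact_force: [-3.2, 4.2, 7.4]
finger_gap: 0.0006
finger_force: 3.8
```

```bash
cat > tip.py <<'E'
from h import *
import sys
sq=sys.argv[1]=='s'
s,im,d=snap('wrist'); c=L(50,-120,.045) if sq else L(-120,50,.045)
u,v=proj('wrist',s,[c])[0].round().astype(int); b=50
v0,u0=max(v-b,0),max(u-b,0); vv,uu=np.mgrid[v0:v+b,u0:min(u+b,560)]
W=world('wrist',s,np.c_[uu.ravel(),vv.ravel()],d[vv,uu].ravel())
l=(W[:,:2]-C)@np.c_[EX,EY]*1e3
if sq: l=l[:,::-1]
h=cv2.cvtColor(im,cv2.COLOR_BGR2HSV)[vv,uu].reshape(-1,3)
z=W[:,2]*1e3; k=(abs(l[:,1]-50)<3)&(l[:,0]>-116)&(l[:,0]<-66)&(z>20)&(z<70)
x=50-l[k,0]
for _ in range(3):
    p=np.polyfit(x,z[k],1); g=abs(z[k]-np.polyval(p,x))<2
    kk=np.where(k)[0][g]; k=np.zeros_like(k); k[kk]=1; x=50-l[k,0]
print('n',k.sum(),'slope',p[0],'tip z (centre)',np.polyval(p,180)-1.5,' via slope',60-180*np.sin(-np.arctan(p[0])))
m=(h[:,1]>150)&(h[:,0]>10)&(h[:,0]<30)&(z>20)&(z<55)
print('brass',m.sum(),np.percentile(z[m],[5,25,50,75,95]).round(1) if m.any() else '')
print(s['eef_pos'].round(4),s['contact_force'].round(1),s['joint_velocities'].round(3))
cv2.imwrite('pics/%s.png'%sys.argv[2],cv2.resize(im[v0:v+b,u0:min(u+b,560)],None,fx=5.5,fy=5.5,interpolation=cv2.INTER_CUBIC))
E
python3 tip.py r r2
```

```text
n 612 slope -0.09620362475073106 tip z (centre) 42.540169242033926  via slope 42.76292956110781
brass 284 [36.  40.7 41.3 41.7 42.4]
[0.5829 0.2531 0.2638] [-3.2  4.2  7.4] [ 0.001 -0.001 -0.    -0.001 -0.001 -0.   ]
```

Emit:
play_rows(rows="0 0 0.001 0; 0 0 0.002 0; 0 0 0.003 0; 0 0 0.004 0; 0 0 0.004 0")

```text
t: 4.0
eef_pos: [0.5829, 0.2533, 0.2599]
orientation: [0.604, 3.083, 0.002]
contact_force: [-3.2, 5.5, 8.7]
finger_gap: 0.0002
finger_force: 4.4
```

```bash
python3 tip.py r r3
```

```text
n 588 slope -0.14083697319040464 tip z (centre) 35.75847008007942  via slope 34.89708125354419
brass 357 [36.7 40.4 41.2 41.7 42.4]
[0.5829 0.2533 0.2599] [-3.2  5.5  8.7] [-0.    -0.     0.    -0.     0.001 -0.001]
```

View pics/r3.png

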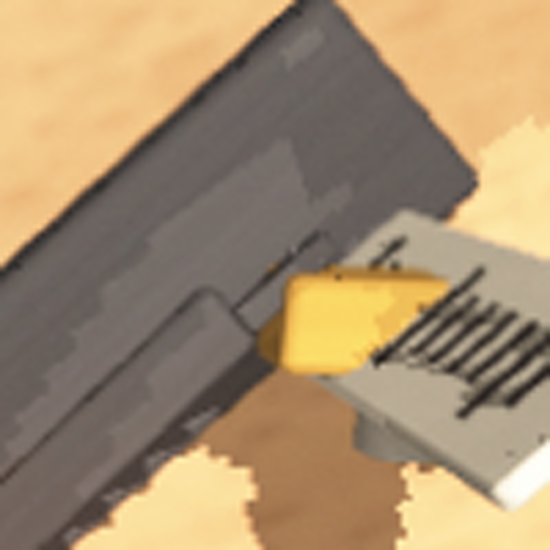

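The tip is beside the rider and below its top edge (about 35.5 mm, close to the centre). I'll hold there and then release.

Emit:
play_rows(rows="0 0 0 0; 0 0 0 0; 0 0 0 0; 0 0 0 0; 0 0 0 0")

```text
t: 4.68
eef_pos: [0.5829, 0.2533, 0.26]
orientation: [0.604, 3.083, 0.002]
contact_force: [-4.6, 4.7, 9.1]
finger_gap: 0.0005
finger_force: 4.4
```

Emit:
play_rows(rows="0 0 0 0; 0 0 0 0; 0 0 0 0; 0 0 0 0; 0 0 0 0")

```text
t: 5.3
eef_pos: [0.5829, 0.2533, 0.26]
orientation: [0.604, 3.083, 0.002]
contact_force: [-5.2, 4.7, 9.3]
finger_gap: 0.0001
finger_force: 4.4
```

Emit:
play_rows(rows="0 0 -0.006 0; 0 0 -0.012 0; 0 0 -0.02 0; 0 0 -0.032 0; 0 0 -0.042 0")

```text
t: 5.92
eef_pos: [0.5829, 0.2527, 0.3022]
orientation: [0.604, 3.083, 0.0]
contact_force: [-0.1, -0.5, -0.0]
finger_gap: 0.0006
finger_force: 0.0
```

```bash
python3 tip.py r r4; python3 -c "
from h import *
print(to([*PS,.305]))"
```

```text
n 585 slope -0.0007179885365520156 tip z (centre) 59.95320816452975  via slope 59.87076209673219
brass 173 [36.  40.4 41.1 41.5 42.6]
[0.5829 0.2527 0.3022] [-0.1 -0.5 -0. ] [-0.001 -0.117 -0.015 -0.     0.129  0.   ]
[ 0.0039261  -0.14074637 -0.00170349]
```

The round corner is back to level. Moving over to the square pad.

Emit:
play_rows(rows="0.001 -0.035 0 0; 0.002 -0.070 0 0; 0.003 -0.105 0 0; 0.004 -0.141 0 0; 0.004 -0.141 0 0")

```text
t: 6.6
eef_pos: [0.5251, 0.1222, 0.3014]
orientation: [-0.606, -3.082, 0.0]
contact_force: [0.3, 1.3, 0.4]
finger_gap: -0.0
finger_force: 0.0
```

Emit:
play_rows(rows="0 0 0 0; 0 0 0 0")

```text
t: 6.85
eef_pos: [0.5263, 0.1243, 0.3015]
orientation: [0.603, 3.083, 0.0]
contact_force: [0.4, -0.6, -0.8]
finger_gap: 0.0001
finger_force: 0.0
```

```bash
python3 tip.py s s1; python3 -c "
from h import *
print(to([*PS,.305]))
snap('wrist','w3.png')"
```

```text
n 522 slope -0.0007963015964429437 tip z (centre) 60.117349044161855  via slope 59.85666575808411
brass 360 [34.5 41.4 42.3 43.  43.8]
[0.5263 0.1243 0.3015] [ 0.4 -0.6 -0.8] [ 0.001  0.001  0.003 -0.002 -0.    -0.001]
[-0.00032327 -0.00015021 -0.00356636]
```

View pics/w3.png

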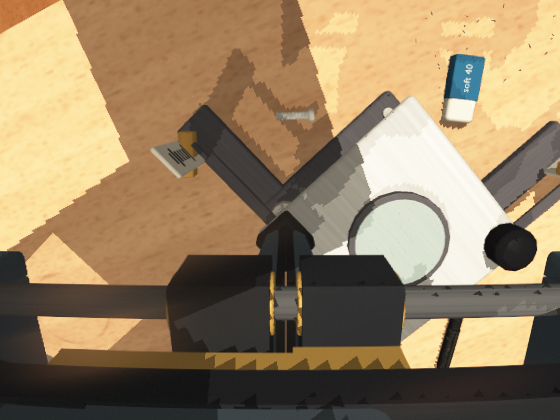

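Wrist view: the fingers are centred on the square pad (286,222), with its scale and rider at (185,150). The rider top is about 42.7 mm, so its centre is about 36.7 mm and the tip must drop about 23.4 mm.

Emit:
play_rows(rows="0 0 0.012 0; 0 0 0.024 0; 0 0 0.029 0; 0 0 0.034 0; 0 0 0.034 0")

```text
t: 7.58
eef_pos: [0.5256, 0.1235, 0.2667]
orientation: [-0.604, -3.081, 0.001]
contact_force: [-4.5, -1.3, 6.9]
finger_gap: 0.0005
finger_force: 3.5
```

Emit:
play_rows(rows="0 0 0.002 0; 0 0 0.004 0; 0 0 0.004 0; 0 0 0.004 0")

```text
t: 8.07
eef_pos: [0.5255, 0.1235, 0.2631]
orientation: [-0.603, -3.081, 0.001]
contact_force: [-5.7, -2.0, 9.9]
finger_gap: 0.0004
finger_force: 4.2
```

```bash
python3 tip.py s s2
```

```text
n 579 slope -0.11201743403756871 tip z (centre) 40.19930622733644  via slope 39.962186256127325
brass 594 [34.8 40.8 42.1 42.8 43.5]
[0.5255 0.1235 0.2631] [-5.7 -2.   9.9] [ 0.001 -0.001 -0.001  0.001 -0.    -0.002]
```

Need about 3.5 mm more at the tip, which is about 2 mm of press.

Emit:
play_rows(rows="0 0 0.001 0; 0 0 0.002 0; 0 0 0.002 0; 0 0 0.002 0")

```text
t: 8.62
eef_pos: [0.5255, 0.1235, 0.2611]
orientation: [-0.603, -3.081, 0.001]
contact_force: [-6.3, -2.7, 9.0]
finger_gap: 0.0006
finger_force: 4.6
```

```bash
python3 tip.py s s3
```

```text
n 579 slope -0.12738803189318307 tip z (centre) 36.77918162150134  via slope 37.253969535628016
brass 602 [35.4 40.8 42.2 42.8 43.5]
[0.5255 0.1235 0.2611] [-6.3 -2.7  9. ] [-0.    -0.001 -0.001  0.001 -0.     0.001]
```

View pics/s3.png

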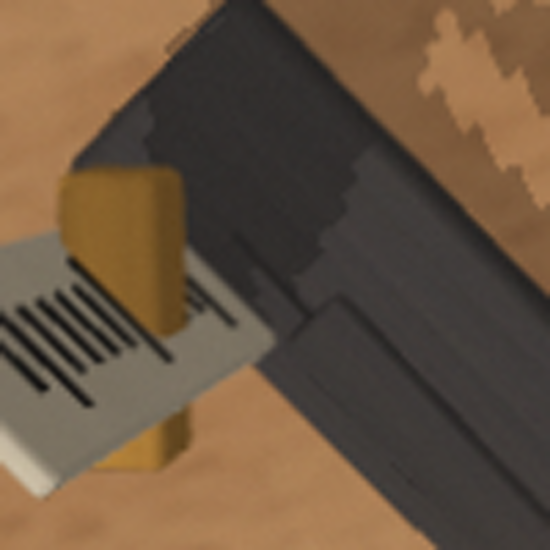

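The pointer tip (240,235) is beside the rider, at about mid-block height. Holding, then releasing and backing off upward.

Emit:
play_rows(rows="0 0 0 0; 0 0 0 0; 0 0 0 0; 0 0 0 0; 0 0 0 0")

```text
t: 9.3
eef_pos: [0.5255, 0.1235, 0.2611]
orientation: [-0.603, -3.081, 0.001]
contact_force: [-5.8, -2.1, 9.3]
finger_gap: 0.0005
finger_force: 4.6
```

Emit:
play_rows(rows="0 0 0 0; 0 0 0 0; 0 0 0 0; 0 0 0 0; 0 0 0 0")

```text
t: 9.93
eef_pos: [0.5255, 0.1235, 0.2611]
orientation: [-0.603, -3.081, 0.001]
contact_force: [-6.1, -2.3, 9.4]
finger_gap: 0.0002
finger_force: 4.6
```

Emit:
play_rows(rows="0 0 -0.006 0; 0 0 -0.012 0; 0 0 -0.02 0; 0 0 -0.032 0; 0 0 -0.045 0")

```text
t: 10.55
eef_pos: [0.5259, 0.1236, 0.3072]
orientation: [-0.604, -3.083, 0.0]
contact_force: [-0.1, 0.3, -0.3]
finger_gap: 0.0007
finger_force: 0.0
```

Emit:
play_rows(rows="0 0 -0.02 0; 0 0 -0.03 0; 0 0 -0.03 0; 0 0 -0.03 0; 0 0 -0.03 0")

```text
t: 11.18
eef_pos: [0.5257, 0.1236, 0.3358]
orientation: [-0.604, -3.082, 0.001]
contact_force: [0.0, -0.2, -0.9]
finger_gap: 0.0004
finger_force: 0.0
```

```bash
python3 tip.py s s4; python3 tip.py r s5
```

```text
n 455 slope 0.002122582067300956 tip z (centre) 60.21956894960789  via slope 60.382063911448434
brass 278 [35.8 41.4 42.3 42.8 43.6]
[0.5257 0.1236 0.3358] [ 0.  -0.2 -0.9] [-0.    -0.001 -0.001 -0.001 -0.    -0.   ]
n 519 slope 0.005214707493625611 tip z (centre) 59.947614543499654  via slope 60.93863458671244
brass 193 [32.5 35.4 40.1 41.4 42.2]
[0.5258 0.1236 0.3358] [-0.   0.5 -0.8] [ 0.    -0.002 -0.002 -0.002  0.001  0.   ]
```

```bash
python3 -c "
from workcell import close_job
print(close_job())"
```

```text
the job is handed in; nothing more can be done
None
```

I pressed the round pad and then the square pad to their riders, held each for over a second, and both sprang back level. The loose items weren't touched, and the job is handed in at about 11 s of the 54 s limit, with no verdict returned.

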